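Pull down the pipe-box hatch with the hook pole

ROBOT

A 6-joint arm with a two-finger parallel gripper is mounted at the origin on the work surface. World frame = base frame: x ahead of the robot, y to its left, z up, the work surface at z = 0. Lengths are in m, angles in rad, forces in N, time in s.
With the tool pointing down it reaches from about 0.25 to 0.725 m from the base axis. Payload 4 kg.
Tool frame: the origin (TCP) lies midway between the tips of the shut fingers; the grasp point (between the pads) lies 19 mm behind it (bot.grip_point_offset is the distance from the TCP to the grasp point, in m); z points along the fingers, y is the line along which they close (so a half turn about z gives the same grasp; the last joint's range is limited). The gripper opens to 85 mm and grips with 20 to 120 N. Pads are 22 mm wide; open, the fingers measure 114 mm over their backs; the gripper's body (76 mm by 85 mm) begins 54 mm behind the grasp point. The pads swing forward as they close: fully open they stand 13 mm farther back than shut.
Start: joints at [-1.247, 0.241, 0.005, 1.335, 0, 1.571], TCP at [0.159, -0.474, 0.231] pointing down, gripper open.
Joint ranges: [-2.72, 2.72], [-1.05, 1.87], [-1.09, 1.28], [-1.99, 2.15], [-1.42, 1.44], [-3.14, 3.14]. Speed limits (rad/s): [2.79, 2.79, 3.14, 3.14, 3.14, 3.14].

INTERFACE

Orientations are given as a unit quaternion [x, y, z, w].
In Python, from workcell import bot gives the robot as it stands.
- The arm moves only by the tool step_arm, never from a script. Its argument "targets" is text: rows parted by semicolons, each of 7 numbers parted by spaces: the opening, from -1 (shut) to 1 (fully open), so that 0 is half open, then the shift along the world's x, y, z normalised to -1 to 1, where 1 is 0.5 m, then the turn, a rotation vector about the world's x, y, z normalised to -1 to 1, where 1 is pi/4 rad. In form: gripper x y z wx wy wz; .... A call has 1 to 10 rows; each row is the pose to reach, as a shift and turn from the pose commanded when the call began; what a row does not reach only later rows make up. A row lasts 1/12 s, in which the tool goes at most 41.7 mm and 7.16 degrees, less where a joint would pass 70% of its speed; a pose out of reach is approached as far as the arm can. A call with a number of a shift or a turn outside -1 to 1 is refused whole. A call with a gripper value outside its range is refused whole. The fingers move at their own pace and stop on an object; the grip force is fixed at half the most. Time passes only in rows, so rows that repeat a pose let the fingers close. It gives the time, the measured TCP pose, the force, the opening and the grip force at its end, in the units of the state.
- bot.get_obs(): the state, without advancing time (a new reading comes with each control period).
- bot.camera(name): name is "scene" or "top" or "wrist"; returns the picture (384x512x3 uint8, red, green, blue); there is no depth.
- bot.camera_info(name): a dict with "vertical_fov" (degrees; the focal length in pixels is half the picture's height over the tangent of half this angle, whatever the lens; pixels are square), "cx", "cy" (the principal point, pixels), "pose" (4x4, takes a point from camera to world coordinates). Camera axes: x right, y up, looking along -z (the intrinsics and any distortion apply to the point x, -y, -z); pixel columns grow to the right and rows downward; lengths in m; the calibration is good to about 2 mm. A picture is of the moment at which its call begins: read the wrist's pose just before it. camera_info takes no time and is no camera call; for the wrist camera it gives the pose at the moment of the call.
- bot.job_done(): hands the job in; it is judged then, once.
The state is a dict: "clock": time; "joint_pos": joint angles; "joint_vel": joint speeds; "tau": joint torques, N m; "eef_pos": TCP position; "tool_rot": TCP orientation; "ft_force": force on the tool from outside, world axes, zero at the start; "ft_torque": the same for the moment, N m; "grip_width": finger opening in m; "grasp_force": force on a finger pad.
Only numpy, scipy, OpenCV 4.12 (cv2) and the standard library are available. Lean on these libraries where they do the work, as an engineer would, in place of code of your own. Each camera call takes 0.05 s, during which the arm holds its last target. There are 200 camera calls.

TASK

Take the hook pole (not the brush) from the rack, put its hook down through the steel ring of the blue hatch and pull the hatch all the way down to its stop with the pole, not with the hand. Then unhook the pole, lay it back across both rails of the rack with its hook hanging down, and leave the brush, the clay pot and the bottle where they are.

Things in the scene. Friction and masses are not known exactly. Their poses are not given: they have to be found in the camera images.
- pole: Hook pole, about 200 g: pale wooden handle 260 mm long, 22 mm square, red tail end; from its other end an 8 mm steel rod runs on and bends square down as a hook. Origin: centre of the handle's underside, near the balance point; x towards the hook, z up. Handle x -130 to +130 mm, axis at z 11 mm, prong at x 210 mm, ending at z -39 mm. Starts on the rack at either place, hook hanging.
- hook_tip (a point): Lower end of the pole's hook prong (8 mm thick, prong 50 mm long below the pole's axis). Axes as the pole's.
- ring (a point): Centre of the steel ring (inside diameter 44 mm, wire 8 mm) on the hatch's front near its top, about 250 mm up; level when the hatch is closed, hole open upward. Axes turn with the hatch: x towards the hatch's back, y along the hinge, z up when closed. In this frame the fixed hinge axis passes x +41.5, z -190 mm; hatch front face x +34 mm, top edge z +10 mm.
- hatch (a joint): Opening angle of the hatch, rad: 0 upright and closed, 0.9 down at its stop. It hinges on its bottom edge; its top comes out towards its front and down. Starts closed or ajar (up to 0.12). The hinge is stiff (about 2 N at the ring moves it): the hatch stays where it is left.
- pipe_box: Fixed whitewashed masonry box, 270 mm wide, 80 mm deep, 290 mm high with its brown wooden cap (290 x 94 mm); in its front the blue hatch (172 mm wide, 196 mm high, three white stripes). Origin: centre of its underside; its front faces its own -x, z up. The hinge lies 60 mm above the bench, 32.5 mm in front of the origin.
- rack: Fixed wooden trestle: two level rails, 20 mm wide, 290 mm long, along its y at x -80 and +80 mm, tops 70 mm above the bench; at y -135 and +135 mm posts stand 20 mm above the rails. Origin: centre of its underside, z up. Pole and brush lie across the rails at y -65 and +65 mm (either may be at either), heads towards +x.
- brush: Bystander on the rack: scrubbing brush with the same pale 22 mm square handle, 260 mm long, but a green tail end and a dark brush head with white bristles instead of a hook. Origin: centre of the underside of the handle.
- clay_pot: Bystander: open terracotta flowerpot, 110 mm across, 85 mm high, standing on the bench. Origin: centre of its underside.
- detergent: Bystander: blue bottle with white cap, 70 mm across, 170 mm high, standing on the bench. Origin: centre of its underside.

How it is judged:
By the outcome, as a careful person would: the job done as asked, in the order asked, and still so for the second after the job is handed in, with the robot touching nothing.
It also fails if it takes over 58 s, if anything falls off the work surface, if the arm or the gripper's body presses on something with over 40 N, if the wrist force passes 120 N, or if a joint passes its speed limit or range.

## Working session

There is one attempt and no reset: what is moved stays moved. The work goes in short steps, Python scripts to look and compute and a tool call to move; the robot and the scene stay as the last step left them, time stands still between calls to the robot, and variables do not carry over. Pictures are saved under pics/ and viewed, at most 13 in all, crops included, and the job is handed in when it is done.

Besides the shell and the picture viewer there is one more tool, called after "Request:" in YAML: its name, and indented under it one key for each argument. step_arm: Moves the arm, as the interface text tells. Scaled input: -1 to 1 covers 0.5 m each way for a shift and pi/4 rad each way for a turn. Its arguments: {"type":"object","properties":{"targets":{"type":"string"}},"required":["targets"]}

```bash
mkdir -p pics; ls; python3 - <<'E'
from workcell import bot
import cv2,numpy as np
for n in("scene","top"):
    im=bot.camera(n);cv2.imwrite(f"pics/{n}0.png",im[:,:,::-1]);i=bot.camera_info(n);print(n,i)
print(bot.get_obs(),bot.grip_point_offset)
E
```

```text
pics
scene {'vertical_fov': 43.83527701152869, 'cx': 260.8622434637653, 'cy': 184.82071207360576, 'pose': array([[ 0.78717129, -0.34736938,  0.50960364,  1.22877188],
       [ 0.61658749,  0.46129637, -0.63798552, -0.87501366],
       [-0.01346167,  0.81641912,  0.57730287,  0.91499021],
       [ 0.        ,  0.        ,  0.        ,  1.        ]])}
top {'vertical_fov': 44.59516540274211, 'cx': 253.7191107919994, 'cy': 189.25308169059952, 'pose': array([[-0.00734126,  0.99398691, -0.10925261,  0.44216861],
       [-0.99994751, -0.0065163 ,  0.00790602, -0.02264504],
       [ 0.00714656,  0.10930492,  0.99398258,  1.26550708],
       [ 0.        ,  0.        ,  0.        ,  1.        ]])}
{'clock': 0.1, 'joint_pos': array([-1.24699881e+00,  2.41343452e-01,  3.83276995e-03,  1.33521014e+00,
       -1.77218882e-05,  1.57078278e+00]), 'joint_vel': array([ 0.00030454, -0.00359288,  0.00218853, -0.00014534,  0.00127208,
        0.00077445]), 'tau': array([-8.77482616e-04, -3.73137760e+01,  2.53010595e+01,  1.08430334e-02,
       -3.29546958e-05, -9.94072025e-07]), 'eef_pos': array([ 0.15889401, -0.47346628,  0.23048909]), 'tool_rot': array([ 9.86921447e-01,  1.61199045e-01, -1.63845464e-04, -9.48235833e-04]), 'ft_force': array([ 0.21853381,  0.07325137, -0.25635705]), 'ft_torque': array([ 1.80102841e-02, -2.67363114e-05,  1.99550276e-02]), 'grasp_force': 0.0, 'grip_width': 0.08502919887973079} 0.0187
```

View pics/scene0.png

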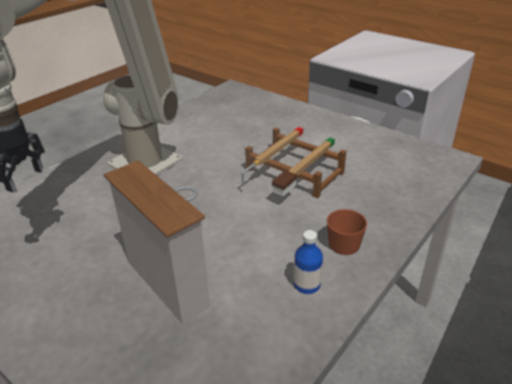

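View pics/top0.png

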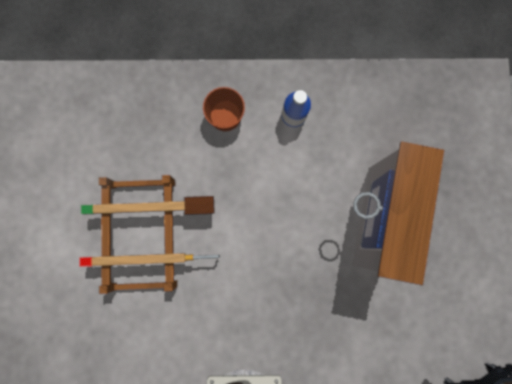

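Scene view: the pole (red tail) and brush (green tail) lie on the rack. In the top view the red tail is at (85,261), the hook at about (217,257), the ring at (368,205) and the cap's centre at about (412,213).

```bash
cat > h.py <<'E'
from workcell import bot
import cv2,numpy as np
def K(i): f=192/np.tan(np.radians(i["vertical_fov"]/2)); return f,i["cx"],i["cy"]
def ray(i,u,v):
    f,cx,cy=K(i); P=i["pose"]; d=P[:3,:3]@np.array([(u-cx)/f,-(v-cy)/f,-1]); return P[:3,3],d
def onz(i,u,v,z):
    o,d=ray(i,u,v); return o+d*(z-o[2])/d[2]
def proj(i,p):
    f,cx,cy=K(i);P=i["pose"];c=P[:3,:3].T@(np.array(p)-P[:3,3]);return cx-f*c[0]/c[2],cy+f*c[1]/c[2]
def blob(m,box=None):
    m=m.astype(np.uint8)
    if box: k=np.zeros_like(m);a,b,c,d=box;k[b:d,a:c]=1;m=m*k
    n,l,s,c=cv2.connectedComponentsWithStats(m); j=1+np.argmax(s[1:,4]); return (l==j).astype(np.uint8)
def rect(m): return cv2.minAreaRect(np.argwhere(m)[:,::-1].astype(np.float32))
E
python3 - <<'E'
from h import *
im=cv2.imread("pics/top0.png")[:,:,::-1].copy();i=bot.camera_info("top")
hsv=cv2.cvtColor(im,cv2.COLOR_RGB2HSV);H,S,V=cv2.split(hsv)
def show(n,m,z):
    r=rect(m);print(n,m.sum(),np.round(r[0],1),np.round(r[1],1),round(r[2],1));
    for p in cv2.boxPoints(r):print("   ",np.round(p,1),np.round(onz(i,*p,z),4))
    c=np.argwhere(m).mean(0)[::-1];print("  c",np.round(onz(i,*c,z),4))
cap=blob((S>90)&(H<20),(370,130,460,300));show("cap",cap,.29)
for n,b in(("pole",(70,245,200,280)),("brush",(70,195,184,222))):
    red=blob((S>130)&((H<6)|(H>174)|((H>45)&(H<80)))&(V>60),b);show(n+" tail",red,.092)
    w=blob((S>70)&(H>8)&(H<25)&(V>125),b);show(n+" wood",w,.092)
rack=blob((S>90)&(H<25)&(V<125),(90,170,185,300))
show("rack",rack,.07)
g=(S<60)&(V>130)
m=blob(g,(345,185,388,225));show("ring",m,.245)
r=(im[240:280,180:230]);
cv2.imwrite("pics/c0.png",cv2.resize(np.hstack([im[170:300,70:230],im[130:300,335:455][:130]])[:,:,::-1],None,fx=2.8,fy=2.8,interpolation=cv2.INTER_CUBIC))
E
```

```text
cap 6146 [410.9 212.8] [ 45.9 137.4] 9.5
    [377.  276.8] [ 0.3664 -0.2828  0.29  ]
    [399.6 141.3] [ 0.6499 -0.3412  0.29  ]
    [444.9 148.8] [ 0.6331 -0.4368  0.29  ]
    [422.3 284.4] [ 0.3504 -0.3754  0.29  ]
  c [ 0.4972 -0.3584  0.29  ]
pole tail 96 [ 85.5 261. ] [11.  8.] 0.0
    [ 80. 265.] [0.3857 0.3987 0.092 ]
    [ 80. 257.] [0.4053 0.3993 0.092 ]
    [ 91. 257.] [0.405  0.3722 0.092 ]
    [ 91. 265.] [0.3855 0.3716 0.092 ]
  c [0.3948 0.3861 0.092 ]
pole wood 1012 [142. 255.] [ 20. 100.] 90.0
    [ 92. 245.] [0.4345 0.3706 0.092 ]
    [192. 245.] [0.4327 0.1225 0.092 ]
    [192. 265.] [0.3835 0.1222 0.092 ]
    [ 92. 265.] [0.3854 0.3691 0.092 ]
  c [0.4024 0.2515 0.092 ]
brush tail 61 [ 86. 209.] [6. 8.] 90.0
    [ 82. 206.] [0.5318 0.3985 0.092 ]
    [ 90. 206.] [0.5316 0.3785 0.092 ]
    [ 90. 212.] [0.5166 0.3781 0.092 ]
    [ 82. 212.] [0.5167 0.398  0.092 ]
  c [0.5242 0.388  0.092 ]
brush wood 897 [138.  203.5] [17. 90.] 90.0
    [ 93. 195.] [0.5593 0.3719 0.092 ]
    [183. 195.] [0.5578 0.146  0.092 ]
    [183. 212.] [0.515  0.1456 0.092 ]
    [ 93. 212.] [0.5165 0.3706 0.092 ]
  c [0.5312 0.26   0.092 ]
rack 330 [136.9 189.6] [24.2 73.1] 87.3
    [ 99.8 179.2] [0.602  0.3631 0.07  ]
    [172.8 175.8] [0.6097 0.1758 0.07  ]
    [173.9 200. ] [0.5472 0.1722 0.07  ]
    [100.9 203.4] [0.5397 0.3584 0.07  ]
  c [0.5852 0.2705 0.07  ]
ring 492 [363.  204.5] [39. 36.] 90.0
    [345. 185.] [ 0.5624 -0.2315  0.245 ]
    [381. 185.] [ 0.5619 -0.3108  0.245 ]
    [381. 224.] [ 0.4763 -0.3076  0.245 ]
    [345. 224.] [ 0.4769 -0.229   0.245 ]
  c [ 0.5293 -0.2538  0.245 ]
```

View pics/c0.png

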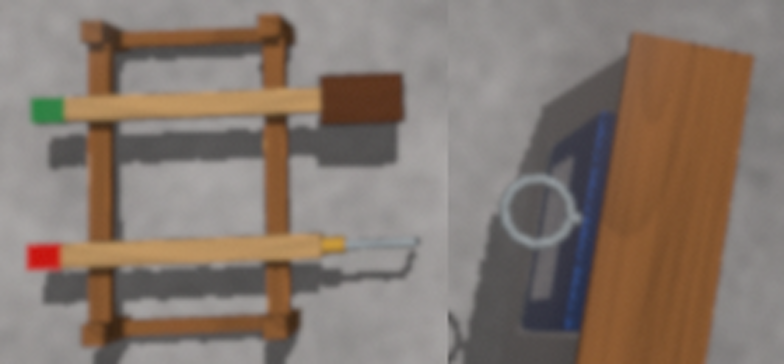

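```bash
python3 - <<'E'
from h import *
im=cv2.imread("pics/top0.png")[:,:,::-1].copy();i=bot.camera_info("top")
H,S,V=cv2.split(cv2.cvtColor(im,cv2.COLOR_RGB2HSV))
w=blob((S>75)&(V>140),(75,250,186,270)); ys,xs=np.nonzero(w)
P=np.array([onz(i,u,v,.092)[:2] for u,v in zip(xs,ys)])
print(w.sum(),np.ptp(xs),np.ptp(ys))
cols=[(u,ys[xs==u].mean()) for u in range(82,182)]
Q=np.array([onz(i,u,v,.092)[:2] for u,v in cols]);k=np.polyfit(Q[:,1],Q[:,0],1);print("pole x=k y+c",k, "tail y",onz(i,xs.min()-.5,261,.092), "angle deg from -y",np.degrees(np.arctan(k[0])))
print("hook",onz(i,70+416/2.8,170+240/2.8,.085), "handle end px",onz(i,70+323/2.8,170+246/2.8,.092))
C=[(98,34),(273,28),(101,330),(281,322)]
R=[onz(i,70+a/2.8,170+b/2.8,.09)[:2] for a,b in C];print("posts",np.round(R,4),np.mean(R,0))
c,s=np.array([.5,-.359]),0
# box
r=rect(blob((S>90)&(H<20),(370,130,460,300)));b=np.array([onz(i,*p,.29)[:2] for p in cv2.boxPoints(r)]);c=b.mean(0)
d=(b[1]-b[0]+b[2]-b[3]);d/=np.linalg.norm(d);n=np.array([-d[1],d[0]])
print("box c",c,"n",n,"deg",np.degrees(np.arctan2(n[1],n[0])))
for z in(.25,.247,.244):
    q=onz(i,367.9,205,z)[:2];print("ring",z,q,"f",(q-c)@n-.0325,"lat",(q-c)@d)
for a in(0,.03,.06,.09,.12):print(a,.0415*np.cos(a)+.19*np.sin(a),.06+.19*np.cos(a)-.0415*np.sin(a))
g=((S<70)&(V>125)).astype(np.uint8)[188:222,352:384];print(cv2.boundingRect(g), )
E
```

```text
943 106 13
pole x=k y+c [-0.03306016  0.40746478] tail y [0.39548081 0.40269597 0.092     ] angle deg from -y -1.8935181643051586
hook [0.40559404 0.05693092 0.085     ] handle end px [0.40117131 0.13875027 0.092     ]
posts [[0.5919 0.3433]
 [0.5963 0.1858]
 [0.3294 0.3335]
 [0.3351 0.1754]] [0.46317773 0.25950266]
box c [ 0.49996157 -0.35903999] n [0.20684847 0.97837299] deg 78.06227200359726
ring 0.25 [ 0.5176566  -0.27913908] f 0.04933307561263166 lat 0.0007849618760340493
ring 0.247 [ 0.5178796  -0.27989681] f 0.048637859585572554 lat 0.0011598804222414832
ring 0.244 [ 0.51810261 -0.28065455] f 0.04794264355851345 lat 0.0015347989684489204
0 0.0415 0.25
0.03 0.04718047143905716 0.24866969315390408
0.06 0.05281848363840545 0.24716959631879185
0.09 0.058408962767619865 0.24550105948056147
0.12 0.06394687777283013 0.24366558420974443
(0, 0, 30, 30)
```

Request:
step_arm:
  targets: "0 .27 .79 0 0 0 1;0 .27 .79 0 0 0 1;0 .27 .79 0 0 0 1;0 .27 .79 0 0 0 1;0 .27 .79 0 0 0 1;0 .27 .79 0 0 0 1;0 .27 .79 0 0 0 1;0 .27 .79 0 0 0 1;0 .27 .79 0 0 0 1;0 .27 .79 0 0 0 1"

```text
clock: 0.93
eef_pos: [0.2936, -0.0778, 0.2313]
tool_rot: [0.85, 0.526, 0.0, 0.0]
ft_force: [1.7, 0.6, -0.3]
grip_width: 0.0422
grasp_force: 0.0
```

Request:
step_arm:
  targets: "0 .21 .69 -.1 0 0 .63;0 .21 .69 -.1 0 0 .63;0 .21 .69 -.1 0 0 .63;0 .21 .69 -.1 0 0 .63;0 .21 .69 -.1 0 0 .63;0 .21 .69 -.1 0 0 .63;0 .21 .69 -.1 0 0 .63;0 .21 .69 -.1 0 0 .63;0 .21 .69 -.1 0 0 .63;0 .21 .69 -.1 0 0 .63"

```text
clock: 1.77
eef_pos: [0.3997, 0.2701, 0.1795]
tool_rot: [0.693, 0.721, 0.0, -0.001]
ft_force: [0.5, 0.6, -0.6]
grip_width: 0.0425
grasp_force: 0.0
```

```bash
python3 - <<'E'
from h import *
i=bot.camera_info("wrist");im=bot.camera("wrist");cv2.imwrite("pics/w1.png",im[:,:,::-1])
o=bot.get_obs();print(o["eef_pos"],o["tool_rot"],o["joint_pos"]);print(i["pose"],K(i))
H,S,V=cv2.split(cv2.cvtColor(im,cv2.COLOR_RGB2HSV))
for p in((.3985,.268,.092),(.4028,.138,.092),(.3942,.398,.092)):print(np.round(proj(i,p),1))
E
```

```text
[0.39863268 0.26738538 0.17975843] [ 6.93834850e-01  7.20133299e-01 -1.07580137e-03 -2.74322607e-04] [ 5.90777375e-01  2.32818714e-01 -1.42503516e-01  1.19769307e+00
  8.09295089e-05  2.12437982e+00]
[[ 9.99245707e-01 -3.71612189e-02 -1.12721574e-02  3.97382277e-01]
 [ 3.88280870e-02  9.60808653e-01  2.74479712e-01  3.39676591e-01]
 [ 6.30385735e-04 -2.74710350e-01  9.61526820e-01  3.22898381e-01]
 [ 0.00000000e+00  0.00000000e+00  0.00000000e+00  1.00000000e+00]] (np.float64(294.89436381273276), 249.68503715056661, 191.90296788923072)
[247.5 198.6]
[247.  330.7]
[248.2  20.7]
```

View pics/w1.png

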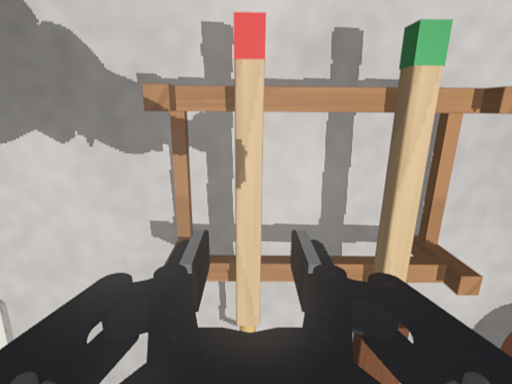

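Request:
step_arm:
  targets: "0 .003 .009 -.08 0 0 0;0 .003 .009 -.16 0 0 0;0 .003 .009 -.2 0 0 0;0 .003 .009 -.236 0 0 0;0 .003 .009 -.236 0 0 0;-1 .003 .009 -.236 0 0 0;-1 .003 .009 -.236 0 0 0;-1 .003 .009 -.236 0 0 0;-1 .003 .009 -.236 0 0 0;-1 .003 .009 -.236 0 0 0"

```text
clock: 2.65
eef_pos: [0.4011, 0.27, 0.0645]
tool_rot: [0.695, 0.719, 0.001, 0.0]
ft_force: [-0.3, -0.9, 2.0]
grip_width: 0.0212
grasp_force: 60.4
```

Request:
step_arm:
  targets: "-1 0 0 0 0 0 0;-1 0 0 0 0 0 0;-1 0 0 0 0 0 0;-1 0 0 .02 0 0 0;-1 0 0 .06 0 0 0;-1 0 0 .12 0 0 0;-1 0 0 .2 0 0 0;-1 0 0 .28 0 0 0;-1 0 0 .28 0 0 0;-1 0 0 .28 0 0 0"

```text
clock: 3.48
eef_pos: [0.4019, 0.271, 0.2058]
tool_rot: [0.695, 0.719, 0.003, 0.001]
ft_force: [-0.8, -0.5, -2.5]
grip_width: 0.0209
grasp_force: 60.0
```

Request:
step_arm:
  targets: "-1 0 0 .08 0 0 0;-1 .08 -.1 .16 0 0 -.1;-1 .12 -.2 .2 0 0 -.2;-1 .16 -.27 .22 0 0 -.307;-1 .2 -.34 .22 0 0 -.307;-1 .24 -.41 .22 0 0 -.307;-1 .28 -.48 .22 0 0 -.307;-1 .32 -.54 .22 0 0 -.307;-1 .344 -.572 .22 0 0 -.307;-1 .344 -.572 .22 0 0 -.307"

```text
clock: 4.32
eef_pos: [0.5738, -0.0212, 0.3099]
tool_rot: [0.778, 0.628, -0.002, -0.0]
ft_force: [0.1, 2.2, -2.5]
grip_width: 0.0214
grasp_force: 59.9
```

```bash
python3 - <<'E'
from h import *
o=bot.get_obs();print(o["eef_pos"],o["tool_rot"],o["ft_force"])
i=bot.camera_info("top");im=bot.camera("top")
a=im[120:300,230:470]
s=bot.camera("scene")[110:260,90:330]
cv2.imwrite("pics/t2.png",np.vstack([cv2.resize(x,(480,300+(x is a)*0),interpolation=cv2.INTER_CUBIC) if 0 else cv2.resize(x,None,fx=1.75,fy=1.75,interpolation=cv2.INTER_CUBIC) for x in(a,s)])[:,:,::-1])
E
```

```text
[ 0.57379267 -0.02117485  0.30991683] [ 7.78211078e-01  6.27999392e-01 -2.03199413e-03 -3.90845622e-04] [ 0.12178349  2.18989836 -2.50193508]
```

View pics/t2.png

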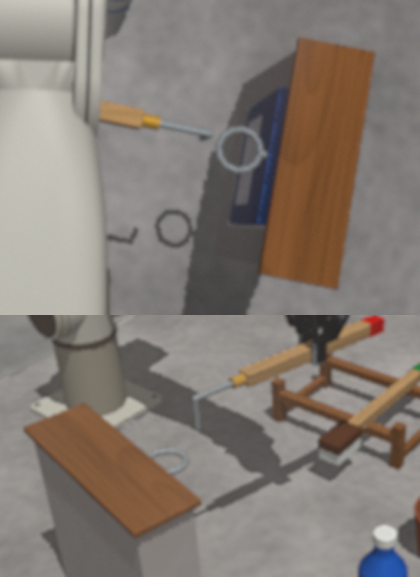

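Top crop: the rod end (hook) is at about pixel (349.4,197) and the ring's centre at (367.7,205.7). In the scene crop the hook hangs down and is still short of the ring.

```bash
python3 - <<'E'
from h import *
i=bot.camera_info("top");o=bot.get_obs();print(o["eef_pos"])
h=onz(i,349.4,197.1,o["eef_pos"][2]+.018);r=onz(i,367.7,205.5,.248)
print("hook end",h,"ring",r,"pred hook",o["eef_pos"][:2]+.21*np.array([-.211,-.977]))
j=bot.camera_info("scene")
print("scene prong tip by ray near:",proj(j,np.r_[o["eef_pos"][:2]+.21*np.array([-.211,-.977]),o["eef_pos"][2]-.0325]),"seen",(90+197/1.75,110+(428-315)/1.75))
print("ring proj",proj(j,r),"box topleft etc seen ring ~",(90+170/1.75,110+(461-315)/1.75))
E
```

```text
[ 0.57279928 -0.01924362  0.30957673]
hook end [ 0.528093   -0.2227519   0.32757673] ring [ 0.516715   -0.27916987  0.248     ] pred hook [ 0.52848928 -0.22441362]
scene prong tip by ray near: (np.float64(201.6415845031115), np.float64(175.37431976695973)) seen (202.57142857142856, 174.57142857142856)
ring proj (np.float64(182.96682138796137), np.float64(194.2693354175242)) box topleft etc seen ring ~ (187.14285714285714, 193.42857142857144)
```

Request:
step_arm:
  targets: "-1 -.01 -.04 0 0 0 0;-1 -.02 -.08 0 0 0 0;-1 -.024 -.114 0 0 0 0;-1 -.024 -.114 0 0 0 0;-1 -.024 -.114 0 0 0 0;-1 -.024 -.114 0 0 0 0;-1 -.024 -.114 0 0 0 0"

```text
clock: 5.0
eef_pos: [0.5601, -0.0719, 0.3127]
tool_rot: [0.776, 0.631, -0.0, -0.001]
ft_force: [-0.1, 0.1, -3.2]
grip_width: 0.0214
grasp_force: 59.9
```

```bash
python3 - <<'E'
from h import *
for k in range(3):
    o=bot.get_obs();print(o["eef_pos"],o["eef_pos"][:2]+.21*np.array([-.211,-.977]))
    im=bot.camera("top")
cv2.imwrite("pics/t3.png",cv2.resize(im[150:260,290:430],None,fx=4,fy=4,interpolation=cv2.INTER_CUBIC)[:,:,::-1])
E
```

```text
[ 0.56009981 -0.07191487  0.31268323] [ 0.51578981 -0.27708487]
[ 0.56021987 -0.07198919  0.31285792] [ 0.51590987 -0.27715919]
[ 0.56032866 -0.07209852  0.31303394] [ 0.51601866 -0.27726852]
```

View pics/t3.png

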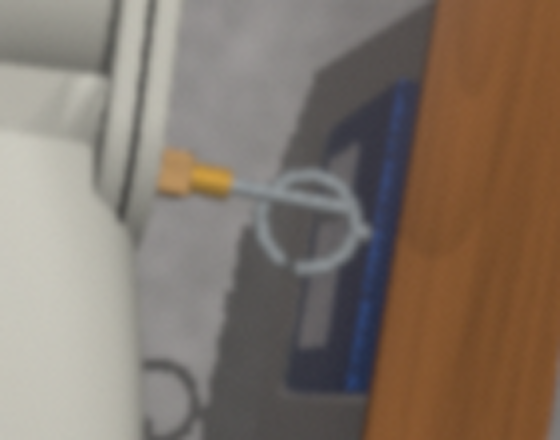

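```bash
python3 - <<'E'
from h import *
i=bot.camera_info("top")
print(onz(i,290+348/4,150+205/4,.331),"ring",onz(i,290+308/4,150+222/4,.248))
E
```

```text
[ 0.51905019 -0.2772253   0.331     ] ring [ 0.51672541 -0.2776399   0.248     ]
```

Top crop: the rod end, corrected for parallax, is within 4 mm of the ring's centre. I'm lowering it now.

Request:
step_arm:
  targets: "-1 -.002 -.004 -.02 0 0 0;-1 -.002 -.004 -.04 0 0 0;-1 -.002 -.004 -.06 0 0 0;-1 -.002 -.004 -.08 0 0 0;-1 -.002 -.004 -.1 0 0 0;-1 -.002 -.004 -.119 0 0 0;-1 -.002 -.004 -.119 0 0 0;-1 -.002 -.004 -.119 0 0 0;-1 -.002 -.004 -.119 0 0 0"

```text
clock: 5.9
eef_pos: [0.5596, -0.0752, 0.2543]
tool_rot: [0.777, 0.63, 0.0, 0.0]
ft_force: [-0.8, 0.5, -1.1]
grip_width: 0.0213
grasp_force: 59.9
```

```bash
python3 - <<'E'
from h import *
o=bot.get_obs();p=o["eef_pos"];print(p,o["ft_force"],o["ft_torque"])
# ring path: prong centre (where it must be) relative to start, hinge frame
n=np.array([.2068,.9784])
hz=np.array([.49996,-.35904])+.0325*n
prong=p[:2]-.2085*n; print("prong f now",(prong-hz)@n,"lat",(prong-hz)@np.array([.9784,-.2068]))
for a in(.04,.1,.2,.3,.4,.5,.6,.7,.8,.9,.95):
    c,s=np.cos(a),np.sin(a); r=lambda X,Z:(X*c+Z*s,.06+Z*c-X*s)
    w=r(.0415+.026,.19)  # outer wire centre
    f=w[0]-.008; q=hz+n*(f+.2085)
    print(a,"prong f %.4f wire z %.4f"%(f,w[1]),"TCP xy",np.round(q,4),"delta",np.round(q-p[:2],4),"z tcp(tip 18 below)",round(w[1]-.018+.0325,4))
E
```

```text
[ 0.55960238 -0.07518904  0.25428238] [-0.8404707   0.4532651  -1.11793269] [ 0.05402919 -0.03214025  0.00092169]
prong f now 0.04904591876591991 lat -0.00034627649314849704
0.04 prong f 0.0670 wire z 0.2471 TCP xy [ 0.5637 -0.0576] delta [0.0041 0.0175] z tcp(tip 18 below) 0.2616
0.1 prong f 0.0781 wire z 0.2423 TCP xy [ 0.566  -0.0468] delta [0.0064 0.0284] z tcp(tip 18 below) 0.2568
0.2 prong f 0.0959 wire z 0.2328 TCP xy [ 0.5696 -0.0294] delta [0.01   0.0458] z tcp(tip 18 below) 0.2473
0.3 prong f 0.1126 wire z 0.2216 TCP xy [ 0.5731 -0.013 ] delta [0.0135 0.0621] z tcp(tip 18 below) 0.2361
0.4 prong f 0.1282 wire z 0.2087 TCP xy [0.5763 0.0021] delta [0.0167 0.0773] z tcp(tip 18 below) 0.2232
0.5 prong f 0.1423 wire z 0.1944 TCP xy [0.5792 0.016 ] delta [0.0196 0.0912] z tcp(tip 18 below) 0.2089
0.6 prong f 0.1550 wire z 0.1787 TCP xy [0.5819 0.0284] delta [0.0222 0.1036] z tcp(tip 18 below) 0.1932
0.7 prong f 0.1660 wire z 0.1618 TCP xy [0.5841 0.0392] delta [0.0245 0.1144] z tcp(tip 18 below) 0.1763
0.8 prong f 0.1753 wire z 0.1440 TCP xy [0.5861 0.0483] delta [0.0265 0.1235] z tcp(tip 18 below) 0.1585
0.9 prong f 0.1828 wire z 0.1252 TCP xy [0.5876 0.0556] delta [0.028  0.1308] z tcp(tip 18 below) 0.1397
0.95 prong f 0.1858 wire z 0.1156 TCP xy [0.5882 0.0586] delta [0.0286 0.1337] z tcp(tip 18 below) 0.1301
```

Request:
step_arm:
  targets: "-1 .008 .035 0 0 0 0;-1 .013 .057 -.003 0 0 0;-1 .016 .075 -.012 0 0 0;-1 .02 .092 -.022 0 0 0;-1 .024 .108 -.033 0 0 0;-1 .027 .124 -.044 0 0 0;-1 .03 .14 -.057 0 0 0;-1 .033 .155 -.07 0 0 0;-1 .033 .155 -.07 0 0 0;-1 .033 .155 -.07 0 0 0"

```text
clock: 6.73
eef_pos: [0.5755, 0.0033, 0.2179]
tool_rot: [0.776, 0.63, -0.0, -0.001]
ft_force: [0.4, -0.4, -1.8]
grip_width: 0.0213
grasp_force: 59.9
```

```bash
python3 - <<'E'
from h import *
o=bot.get_obs();print(o["eef_pos"],o["tool_rot"],o["ft_force"])
a=bot.camera("top")[130:290,270:450];s=bot.camera("scene")[110:270,90:270]
cv2.imwrite("pics/t4.png",cv2.resize(np.hstack([a,s]),None,fx=2.2,fy=2.2,interpolation=cv2.INTER_CUBIC)[:,:,::-1])
E
```

```text
[0.57547596 0.00328909 0.21791244] [ 7.76284176e-01  6.30382355e-01 -3.17382229e-04 -9.29485711e-04] [ 0.37873691 -0.36315322 -1.76429553]
```

View pics/t4.png

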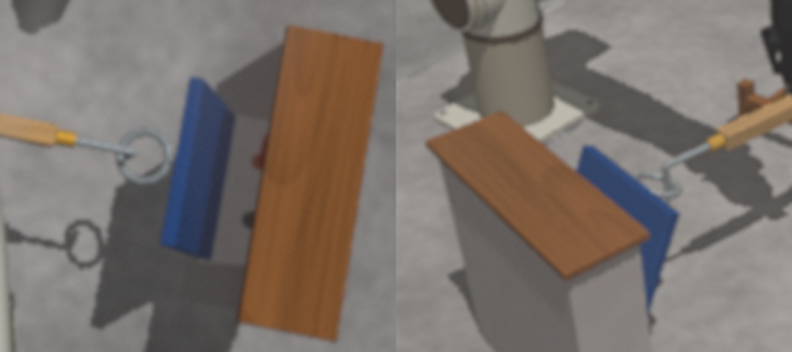

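The hook is through the ring and the hatch is about 0.4 rad open (ring at crop pixel (145,155)). I'll keep pulling.

Request:
step_arm:
  targets: "-1 .003 .014 -.014 0 0 0;-1 .006 .027 -.029 0 0 0;-1 .009 .04 -.044 0 0 0;-1 .011 .052 -.06 0 0 0;-1 .014 .064 -.077 0 0 0;-1 .016 .074 -.094 0 0 0;-1 .018 .083 -.112 0 0 0;-1 .02 .092 -.13 0 0 0;-1 .02 .092 -.13 0 0 0"

```text
clock: 7.58
eef_pos: [0.5846, 0.0495, 0.151]
tool_rot: [0.776, 0.63, -0.001, -0.002]
ft_force: [-0.8, -1.6, -2.6]
grip_width: 0.0209
grasp_force: 59.9
```

Request:
step_arm:
  targets: "-1 .002 .008 -.018 0 0 0;-1 .003 .015 -.037 0 0 0;-1 .004 .018 -.043 0 0 0;-1 .004 .02 -.043 0 0 0;-1 .004 .02 -.043 0 0 0;-1 .004 .02 -.043 0 0 0"

```text
clock: 8.08
eef_pos: [0.587, 0.0555, 0.1311]
tool_rot: [0.777, 0.629, -0.003, 0.001]
ft_force: [-1.5, -10.0, -2.7]
grip_width: 0.0212
grasp_force: 59.8
```

```bash
python3 - <<'E'
from h import *
o=bot.get_obs();print(o["eef_pos"],o["tool_rot"],o["ft_force"],o["ft_torque"])
im=bot.camera("top");cv2.imwrite("pics/top5.png",im[:,:,::-1])
a=im[130:290,270:450];s=bot.camera("scene")[110:270,90:270]
cv2.imwrite("pics/t5.png",cv2.resize(np.hstack([a,s]),None,fx=2.2,fy=2.2,interpolation=cv2.INTER_CUBIC)[:,:,::-1])
E
```

```text
[0.58695061 0.05547316 0.13107854] [ 0.7772295   0.62921019 -0.00261204  0.00141976] [ -1.48337423 -10.04916066  -2.71416182] [-1.90990553  0.32324249  0.0661669 ]
```

View pics/t5.png

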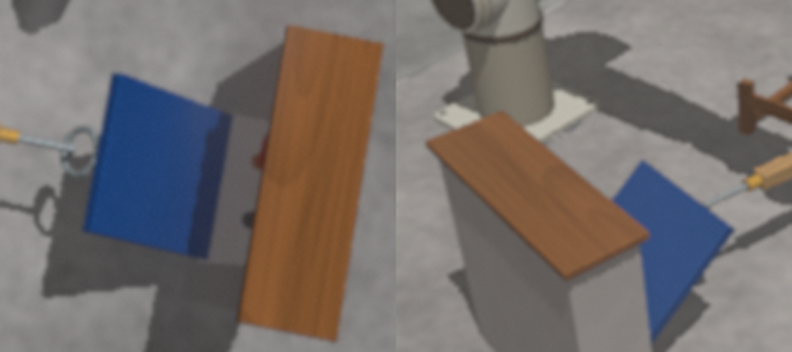

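```bash
cat > ang.py <<'E'
from h import *
def angle(im):
    i=bot.camera_info("top");H,S,V=cv2.split(cv2.cvtColor(im,cv2.COLOR_RGB2HSV))
    m=blob((H>100)&(H<130)&(S>110)&(V>50),(290,140,400,270))
    n=np.array([.2068,.9784]);d=np.array([.9784,-.2068]);hz=np.array([.49996,-.35904])+.0325*n
    pts=[]
    for v in range(175,225): 
        u=np.nonzero(m[v])[0].min()-.5
        best=min(np.arange(.3,1.1,.002),key=lambda a:abs((onz(i,u,v,.06+.2*np.cos(a)-.0075*np.sin(a))[:2]-hz)@n-(.0075*np.cos(a)+.2*np.sin(a))))
        pts.append(best)
    return np.median(pts),np.std(pts)
E
python3 -c "
from ang import *
print(angle(cv2.imread('pics/top5.png')[:,:,::-1].copy()))"
```

```text
(np.float64(0.8780000000000006), np.float64(0.007149713280964496))
```

Request:
step_arm:
  targets: "-1 .001 .006 -.006 0 0 0;-1 .002 .012 -.012 0 0 0;-1 .002 .012 -.012 0 0 0;-1 .002 .012 -.012 0 0 0"

```text
clock: 8.52
eef_pos: [0.5867, 0.0568, 0.1246]
tool_rot: [0.778, 0.628, -0.007, 0.004]
ft_force: [-4.1, -20.3, -1.2]
grip_width: 0.0212
grasp_force: 59.9
```

```bash
python3 - <<'E'
from ang import *
o=bot.get_obs();print(o["eef_pos"],o["tool_rot"],o["ft_force"]);print(angle(bot.camera("top")))
E
```

```text
[0.58674066 0.05675232 0.12457015] [ 0.77811113  0.62807795 -0.00657718  0.00422991] [ -4.10604291 -20.26705844  -1.17623968]
(np.float64(0.8780000000000006), np.float64(0.006596483911903378))
```

At the stop: the force rose from 10 to 20 N with no change in hatch angle. Now I'll ease off and unhook.

Request:
step_arm:
  targets: "-1 -.003 -.016 0 0 0 0;-1 -.006 -.032 0 0 0 0;-1 -.006 -.032 0 0 0 0;-1 -.006 -.032 0 0 0 0;-1 -.006 -.032 0 0 0 0"

```text
clock: 8.98
eef_pos: [0.5862, 0.0491, 0.1265]
tool_rot: [0.776, 0.63, 0.001, -0.0]
ft_force: [0.6, -0.5, -2.3]
grip_width: 0.021
grasp_force: 59.8
```

```bash
python3 - <<'E'
from ang import *
o=bot.get_obs();print(o["eef_pos"],o["tool_rot"],o["ft_force"]);im=bot.camera("top");print(angle(im))
a=im[160:240,270:350];s=bot.camera("scene")[160:240,190:310]
cv2.imwrite("pics/t6.png",cv2.resize(np.hstack([a,s]),None,fx=4,fy=4,interpolation=cv2.INTER_CUBIC)[:,:,::-1])
E
```

```text
[0.58619798 0.04910036 0.12649366] [ 7.76467316e-01  6.30157102e-01  7.13793398e-04 -1.59409082e-04] [ 0.60097863 -0.47399021 -2.25769677]
(np.float64(0.8780000000000006), np.float64(0.006776429738438973))
```

View pics/t6.png

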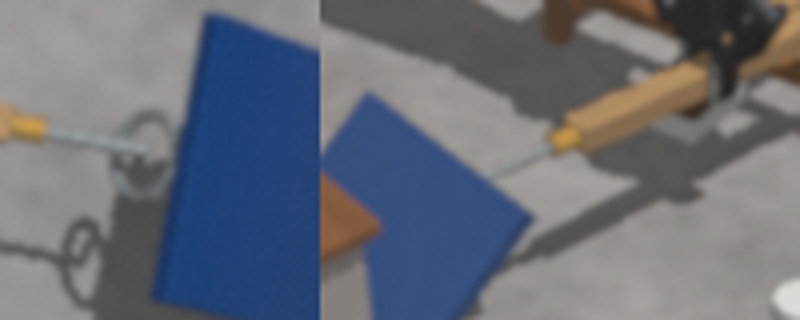

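The hook is free inside the ring (rod end at crop pixel (148,152)), so I'm lifting it out.

Request:
step_arm:
  targets: "-1 0 0 .02 0 0 0;-1 0 0 .045 0 0 0;-1 0 0 .07 0 0 0;-1 0 0 .1 0 0 0;-1 .002 .01 .13 0 0 0;-1 .006 .03 .17 0 0 0;-1 .01 .05 .22 0 0 0;-1 .014 .07 .26 0 0 0;-1 .014 .07 .26 0 0 0;-1 .014 .07 .26 0 0 0"

```text
clock: 9.92
eef_pos: [0.5937, 0.084, 0.2579]
tool_rot: [0.776, 0.63, 0.002, 0.001]
ft_force: [-0.0, -0.2, -3.6]
grip_width: 0.0212
grasp_force: 60.0
```

```bash
python3 - <<'E'
from ang import *
o=bot.get_obs();print(o["eef_pos"],o["tool_rot"],o["ft_force"]);im=bot.camera("top");print(angle(im))
s=bot.camera("scene")
cv2.imwrite("pics/s7.png",s[:,:,::-1]); i=bot.camera_info("scene");p=o["eef_pos"]
H,S,V=cv2.split(cv2.cvtColor(s,cv2.COLOR_RGB2HSV))
m=blob((S>150)&((H<6)|(H>174))&(V>120),(200,80,420,260));print("red tail seen",np.argwhere(m).mean(0)[::-1])
n=np.array([.2068,.9784]);x=-.1165
print("pred red",proj(i,np.r_[p[:2]+n*.1165,p[2]+.0185]))
H,S,V=cv2.split(cv2.cvtColor(s,cv2.COLOR_RGB2HSV))
E
```

```text
[0.59371456 0.08397499 0.25786133] [0.77620547 0.63047714 0.00157426 0.00108043] [-0.01650912 -0.22737193 -3.61964573]
(np.float64(0.8780000000000006), np.float64(0.006962872970261635))
red tail seen [328.5862069 121.       ]
pred red (np.float64(327.0407940058383), np.float64(119.84656955012727))
```

Request:
step_arm:
  targets: "-1 -.05 .05 0 0 0 .05;-1 -.11 .11 0 0 0 .1;-1 -.17 .17 0 0 0 .15;-1 -.23 .23 0 0 0 .2;-1 -.29 .29 0 0 0 .25;-1 -.34 .34 0 0 0 .304;-1 -.384 .375 0 0 0 .304;-1 -.384 .375 -.06 0 0 .304;-1 -.384 .375 -.12 0 0 .304;-1 -.384 .375 -.12 0 0 .304"

```text
clock: 10.85
eef_pos: [0.3957, 0.2677, 0.1894]
tool_rot: [0.696, 0.718, -0.007, -0.001]
ft_force: [-1.4, -1.7, -3.9]
grip_width: 0.0209
grasp_force: 59.8
```

```bash
python3 - <<'E'
from h import *
bot.camera("scene");o=bot.get_obs();p=o["eef_pos"];print(p,o["tool_rot"],o["ft_force"])
i=bot.camera_info("wrist");im=bot.camera("wrist")
H,S,V=cv2.split(cv2.cvtColor(im,cv2.COLOR_RGB2HSV))
m=blob((S>150)&((H<6)|(H>174))&(V>120));print(rect(m))
print("pred tail end",proj(i,np.r_[p[:2]+np.array([-.033,1])*.13,p[2]+.0285]))
i=bot.camera_info("scene");s=bot.camera("scene")
H,S,V=cv2.split(cv2.cvtColor(s,cv2.COLOR_RGB2HSV))
m=blob((S>150)&((H<6)|(H>174))&(V>120),(200,60,420,260));print("scene red",np.argwhere(m).mean(0)[::-1],"pred",proj(i,np.r_[p[:2]+np.array([-.033,1])*.1165,p[2]+.0185]))
E
```

```text
[0.39736033 0.26826264 0.19220282] [ 0.69610082  0.71792339 -0.00534567 -0.0010428 ] [-0.21742918 -0.95148216 -2.42728161]
((248.5, 2.499999523162842), (60.99999237060547, 4.999999046325684), 0.0)
pred tail end (np.float64(246.82428326108135), np.float64(-91.16886057113956))
scene red [300.9375  97.6875] pred (np.float64(298.4182723078394), np.float64(98.39937751733721))
```

Request:
step_arm:
  targets: "-1 0 0 0 0 0 0;-1 0 0 -.05 0 0 0;-1 0 0 -.1 0 0 0;-1 0 0 -.15 0 0 0;-1 0 0 -.2 0 0 0;-1 0 0 -.22 0 0 0;-1 0 0 -.22 0 0 0;-1 0 0 -.22 0 0 0"

```text
clock: 11.67
eef_pos: [0.4019, 0.271, 0.0873]
tool_rot: [0.696, 0.718, 0.001, 0.0]
ft_force: [0.4, 0.4, -1.7]
grip_width: 0.0208
grasp_force: 59.9
```

```bash
python3 - <<'E'
from h import *
o=bot.get_obs();p=o["eef_pos"];print(p,o["tool_rot"],o["ft_force"],o["ft_torque"])
im=bot.camera("top");s=bot.camera("scene")
cv2.imwrite("pics/t8.png",cv2.resize(np.hstack([im[170:300,70:230],s[70:200,230:370]]),None,fx=2.6,fy=2.6,interpolation=cv2.INTER_CUBIC)[:,:,::-1])
E
```

```text
[0.40194876 0.27096832 0.08727217] [6.96427342e-01 7.17626985e-01 6.66024606e-04 1.55450490e-04] [ 0.42097225  0.41780599 -1.66658238] [ 0.07664618 -0.10116322 -0.02241333]
```

View pics/t8.png

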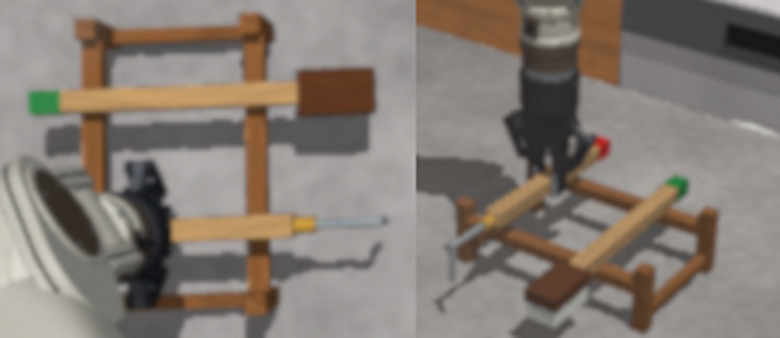

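The pole is level above the rack at its old place (rod end at crop pixel (385,220)), hook hanging. I'm lowering and releasing it.

Request:
step_arm:
  targets: "-1 0 0 -.02 0 0 0;-1 0 0 -.036 0 0 0;-1 0 0 -.042 0 0 0;-1 0 0 -.045 0 0 0;-1 0 0 -.047 0 0 0;-1 0 0 -.047 0 0 0;-1 0 0 -.047 0 0 0"

```text
clock: 12.35
eef_pos: [0.4017, 0.271, 0.0645]
tool_rot: [0.696, 0.718, 0.001, 0.0]
ft_force: [-1.4, -3.9, 7.4]
grip_width: 0.0212
grasp_force: 61.4
```

Request:
step_arm:
  targets: "-.3 0 0 0 0 0 0;0 0 0 0 0 0 0;0 0 0 0 0 0 0;0 0 0 0 0 0 0;0 0 0 .04 0 0 0;0 0 0 .1 0 0 0;0 0 0 .18 0 0 0;0 0 0 .26 0 0 0;0 0 0 .3 0 0 0;0 0 0 .3 0 0 0"

```text
clock: 13.18
eef_pos: [0.4036, 0.2727, 0.2184]
tool_rot: [0.696, 0.718, 0.005, 0.001]
ft_force: [0.5, 0.6, -0.8]
grip_width: 0.0428
grasp_force: 0.0
```

Request:
step_arm:
  targets: "0 -.08 -.08 .04 0 0 0;0 -.16 -.16 .08 0 0 0;0 -.2 -.24 .1 0 0 0;0 -.2 -.32 .1 0 0 0;0 -.2 -.4 .1 0 0 0;0 -.2 -.48 .1 0 0 0;0 -.2 -.54 .1 0 0 0;0 -.2 -.54 .1 0 0 0;0 -.2 -.54 .1 0 0 0"

```text
clock: 13.93
eef_pos: [0.3, -0.002, 0.2622]
tool_rot: [0.699, 0.716, -0.001, 0.0]
ft_force: [-0.0, -0.2, -0.2]
grip_width: 0.0428
grasp_force: 0.0
```

```bash
python3 - <<'E'
from ang import *
o=bot.get_obs();print(o["clock"],o["eef_pos"],o["ft_force"],o["joint_vel"].round(3))
im=bot.camera("top");s=bot.camera("scene");print(angle(im))
cv2.imwrite("pics/t9.png",cv2.resize(np.vstack([im[80:300,60:460],s[80:300,110:510]]),None,fx=1.36,fy=1.36,interpolation=cv2.INTER_CUBIC)[:,:,::-1])
E
```

```text
13.9333 [ 0.30001271 -0.00204029  0.26220531] [-0.03676861 -0.16944617 -0.21226344] [ 0.081  0.016  0.01  -0.003  0.039  0.076]
(np.float64(0.8760000000000006), np.float64(0.006473206315266035))
```

View pics/t9.png

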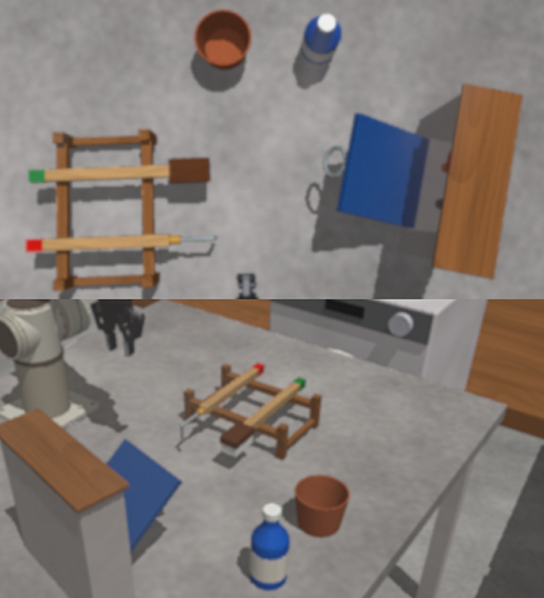

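The pole lies across both rails with its hook hanging (hook end at crop pixel (213,238)). The hatch is at its stop, and the brush, pot and bottle haven't moved.

```bash
python3 -c "
from workcell import bot
print(bot.job_done())"
```

```text
the job is handed in; nothing more can be done
None
```

I pulled the hatch down to its stop with the hook pole, unhooked it and laid it back across both rails with the hook hanging; the brush, pot and bottle were not disturbed, and the job was handed in at about 14 s.

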